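# Open a latched stock chest by its pop-out T-handle

### The arm

A 6-joint arm with a two-finger parallel gripper is mounted at the origin on a cart in front of the work surface, level with it; the furniture and walls round the work are solid. World frame = base frame: x ahead of the robot, y to its left, z up, the work surface at z = 0. Lengths are in m, angles in rad, forces in N, time in s.
With the tool pointing down it reaches from about 0.4 to 0.825 m from the base axis. Payload 7 kg.
Tool frame: the origin (TCP) lies midway between the tips of the shut fingers; the grasp point (between the pads) lies 19 mm behind it; z points along the fingers, y is the line along which they close (so a half turn about z gives the same grasp; the last joint's range is limited). The gripper opens to 88 mm and grips with 3 to 60 N. Pads are 19 mm wide; open, the fingers measure 130 mm over their backs; the gripper's body (78 mm by 193 mm) begins 47 mm behind the grasp point.
Start: joints at [1.536, 0.359, 0.012, 0, -1.224, -0.288], TCP at [0.214, 0.64, 0.227] pointing down, gripper open.
Joint ranges: [-3.07, 3.07], [-1.43, 2.12], [-1.02, 1.25], [-3.03, 1.67], [-3.05, -0], [-3.03, 3.03]. Speed limits (rad/s): [2.39, 2.39, 3.01, 3.14, 3.14, 3.14].

### API

Orientations are given as [roll, pitch, yaw] about the fixed x, y, z axes, in that order (R = Rz(yaw) Ry(pitch) Rx(roll)).
In Python, from station import arm gives the robot as it stands. The module is installed in compiled form; this text tells all that it offers.
- The arm moves only by the tool carry_out, never from a script. Its argument "commands" is a list of rows, each a list of 4 numbers: the shift along the world's x, y, z in units of 50 mm (1.0 is 50 mm), then the turn about the world's z in units of 6 degrees (1.0 is 6 degrees). A call has exactly 10 rows; each row is the pose to reach, as a shift and turn from the pose commanded when the call began; what a row does not reach only later rows make up. A row lasts 1/8 s, in which the tool goes at most 62.5 mm and 10.7 degrees, less where a joint would pass 70% of its speed; a pose out of reach is approached as far as the arm can. A call with a gripper value outside its range is refused whole. "claw" is the closure, from 0 (fully open) to 1 (shut), set as the call begins (left out, the last holds). The fingers move at their own pace and stop on an object; "force" is the grip in N (left out, the last holds). Time passes only in rows, so rows that repeat a pose let the fingers close, or fill a call up. It gives the time, the measured TCP pose, the force, the opening and the grip force at its end, in the units of the state.
- arm.get_state(): the state, without advancing time (a new reading comes with each control period).
- arm.grab_frame(name): name is "scene" or "top" or "wrist"; returns a dict with "pixels" (420x560x3 uint8, red, green, blue), "fx", "fy", "cx", "cy" (pixels), "k1" (the pictures are not rectified: a ray, as slopes to the right and down, at radius r is drawn at 1 + k1 r^2 times it, then the intrinsics apply), "eye" and "orientation" of the camera in the world. Camera axes: x right, y down, z forward; pixel columns grow to the right and rows downward; lengths in m; the calibration is good to about 2 mm. A picture is of the moment at which its call begins. There is no depth.
- arm.job_done(): hands the job in; it is judged then, once.
Trained networks look in a picture, given as the dict that the camera call returned (one of the last four; its "shot" number tells which), for a name from the list of things; names that differ only in an ending like _2 or _b are one class to them, and where a whole thing is asked for, a point or a joint stands for the part that bears it (a point fixed in the world has none). Each returns a list of dicts, best first, with "conf" (0 to 1); they miss things now and then, are a little off and sometimes report something else, mostly with a low value. They report only what shows in the picture. A call takes as long as a camera call.
- arm.regions_of(picture, query): "pixels" (420x560 bool, what is visible of it) and "uv" ([column, row] in pixels, amid what is visible of it).
- arm.mark_of(picture, query): "uv" ([column, row] in pixels: a listed point, or the origin of a listed thing).
The state is a dict: "t": time; "q": joint angles; "qd": joint speeds; "joint_efforts": joint torques, N m; "eef_pos": TCP position; "ee_rot": TCP orientation; "force": force on the tool from outside, world axes, zero at the start; "moment": the same for the moment, N m; "width": finger opening in m; "gripper_force": force on a finger pad.
Only numpy, scipy, OpenCV 4.12 (cv2) and the standard library are available. Lean on these libraries where they do the work, as an engineer would, in place of code of your own. Each camera call takes 0.05 s, during which the arm holds its last target. There are 200 camera calls.

### The job

Open the grey steel stock chest: push in its release button so that the T-handle springs out, turn the handle anticlockwise until it comes to its stop, which frees the latch, then raise the lid by the handle until its gas strut takes over and carries it fully open. Push the button without ramming it, feel for the end of the handle's turn and do not force it against its stop, do not pull at the lid while it is still latched, and leave the loose things on the bench as they are.

Things in the scene. Friction and masses are not known exactly. Their poses are not given: they have to be found in the camera images.
- chest: Grey painted steel chest fixed to the bench: 218 mm deep (its x), 274 mm wide (its y), lid top 150 mm above the bench. Origin: centre of its underside. Its front, the lock side, faces its own -x; the lid is hinged along its back. On the lid, 49 mm behind the front edge, a steel plate (50 x 150 mm, its top at 152.5 mm) carries the T-handle and, on the +y side, the release button.
- button_top (a point): Centre of the top of the round steel release button: 20 mm across, 9 mm above the plate, 68 mm from the handle's axis along the chest's +y. Pushed straight down: travel 6 mm, spring 2 N rising to 5 N, plus up to 1 N of friction; the handle is freed after about 4 mm; at 6 mm a hard stop. Over 25 N on it is ramming. It springs back. Its axes are the lid's.
- handle_grip (a point): Centre of the T-handle's black crossbar: 84 mm long (own y), 14 mm wide (own x), 12 mm thick, on a 12 mm stem at its middle. At the start sunk in a dish along the chest's y, its top flush with the plate; freed, it springs 24 mm straight out (about 7 N), its centre then 18 mm above the plate. Only then can it turn about its own z, the stem. The point moves and turns with it.
- t_handle (a joint): How far the T-handle stands out of its dish, in m: 0 flush and caught, 0.024 fully out.
- handle_turn (a joint): Turn of the T-handle about its stem, rad: 0 latched, growing anticlockwise seen from above, against 0.1 to 0.2 N m of drag. The cam is clamped on a little differently in every lock: the turn ends at a hard stop somewhere between 0.75 and 1.5 rad, where the torque rises steeply. The latch lets go only in the last 0.1 rad before the stop. It stays where it is left.
- chest_lid (a joint): Opening angle of the lid, rad: 0 shut, 1.3 fully open. Unlatched, it stays shut by its weight; it takes 2 to 5 N at the handle to raise it; at about 0.3 rad the gas strut overcomes its weight; let go above 0.4 rad it rises by itself to 1.3 rad in 3 to 5 s.
- lid_hinge (a point): Middle of the lid's hinge axis, at the back of the chest, 116 mm above the bench; the axis runs along the chest's y. The handle's stem is 169 mm in front of it, the front edge of the lid 218 mm.
- stop_post: Steel post, 8 mm across, under the lid inside the lock (out of sight when shut): the end stop of the handle's turn, on which the lock's cam bears 24 mm from the spindle; 0.5 N m on the handle presses it with about 20 N. Over 30 N is forcing.
- keeper: Steel strike plate, 64 mm wide, inside the chest's front wall, under which the lock's cam holds the lid shut (not visible when shut). Unloaded while the lid rests shut; more than 40 N on it counts as pulling at a latched lid.
- bottle_near: Bystander: blue bottle with a black cap, 75 mm across, 213 mm tall, standing on the bench. Origin: centre of its foot.
- loose_cap: Bystander: black screw cap, 33 mm across, 26 mm high. Origin: centre of its underside.
- squeegee: Bystander: flat dark blue squeegee, 70 x 100 x 10 mm. Origin: centre of its underside.

How it is judged:
On the way, in this order (a step that is already met when the one before it is completed fails the run):
1. the T-handle has sprung out, the lid still latched (value of joint t_handle above 0.018 m and value of joint chest_lid below 0.02 rad), for 0.2 s.
2. the handle has been turned, the latch is free and the lid is being raised (value of joint handle_turn above 0.5 rad and value of joint chest_lid above 0.035 rad), for 0.1 s.
At the end, for the whole second after the job is handed in: The lid stands fully open on its strut (more than 1.2 rad, at rest), with the T-handle still out (more than 18 mm) and turned to the unlatched side (more than 0.5 rad) (value of joint chest_lid above 1.2 rad and velocity of joint chest_lid below 0.1 rad/s and value of joint t_handle above 0.018 m and value of joint handle_turn above 0.5 rad); the robot touches nothing.
It fails at once if the release button is rammed (more than 25 N) (contact force between anything else and release_button above 25 N).
It fails at once if the handle is forced against its stop (more than 30 N on the stop post) (contact force between anything else and stop_post above 30 N).
It fails at once if the lid is pulled while latched (more than 40 N on the keeper) (contact force between anything else and keeper above 40 N).
It fails at once if a bystander is moved by more than 30 mm (distance of any of bottle_near, loose_cap, squeegee from where it was at the start of the episode above 0.03 m).
It also fails if it takes over 69 s, if anything falls off the work surface, if the arm or the gripper's body presses on something with over 40 N, if the wrist force passes 120 N, or if a joint passes its speed limit or range.

## Working session

There is one attempt and no reset: what is moved stays moved. The work goes in short steps, Python scripts to look and compute and a tool call to move; the robot and the scene stay as the last step left them, time stands still between calls to the robot, and variables do not carry over. Pictures are saved under pics/ and viewed, at most 10 in all, crops included, and the job is handed in when it is done.

Besides the shell and the picture viewer there is one more tool, called after ">>>" as name(argument=value, ...), one argument or row to a line, values as JSON. carry_out: Moves the arm, as the interface text tells. Its arguments: {"type":"object","properties":{"commands":{"type":"array","items":{"type":"array","items":{"type":"number"}}},"claw":{"type":"number"},"force":{"type":"number"}},"required":["commands"]}

```bash
mkdir -p pics
cat > h.py <<'E'
import numpy as np, cv2
from scipy.spatial.transform import Rotation as R
from station import arm
def rot(o):
    o=np.array(o,float)
    return o if o.shape==(3,3) else R.from_euler('xyz',o).as_matrix()
def ray(f,uv):
    d=np.array([(uv[0]-f['cx'])/f['fx'],(uv[1]-f['cy'])/f['fy']])
    s=d.copy()
    for _ in range(20): s=d/(1+f['k1']*(s@s))
    return rot(f['orientation'])@np.array([s[0],s[1],1.])
def at_z(f,uv,z):
    r=ray(f,uv); e=np.array(f['eye']); return e+r*(z-e[2])/r[2]
def tri(fs,uvs):
    A=np.zeros((3,3));b=np.zeros(3)
    for f,u in zip(fs,uvs):
        r=ray(f,u);r/=np.linalg.norm(r);P=np.eye(3)-np.outer(r,r);A+=P;b+=P@np.array(f['eye'])
    return np.linalg.solve(A,b)
def save(f,n): cv2.imwrite('pics/'+n,f['pixels'][:,:,::-1])
E
python3 - <<'E'
from h import *
np.set_printoptions(precision=4,suppress=True)
s=arm.get_state();print(s)
zs={'button_top':.1615,'handle_grip':.1465,'lid_hinge':.116,'bottle_near':0,'loose_cap':0,'squeegee':0,'chest':0}
P=[]
for n in ['scene','top','wrist']:
    f=arm.grab_frame(n);P.append(f);save(f,n+'0.png')
    print(n,f['eye'],f['orientation'])
    for q,z in zs.items():
        for m in arm.mark_of(f,q)[:2]: print(' ',q,round(m['conf'],2),np.round(m['uv'],1),at_z(f,m['uv'],z))
c=np.hstack([cv2.resize(p['pixels'],(400,300)) for p in P[:2]])
cv2.imwrite('pics/a.png',np.vstack([c,np.hstack([cv2.resize(P[2]['pixels'],(400,300)),c[:,:400]*0])])[:,:,::-1])
E
```

```text
{'t': 0.0, 'q': array([ 1.5361,  0.3594,  0.0111, -0.0003, -1.2241, -0.2881]), 'qd': array([ 0.0014, -0.0005,  0.0006,  0.0014, -0.0008,  0.0008]), 'joint_efforts': array([ -0.0001, -58.2707,  29.3049,   6.9969,   0.0071,  -0.0001]), 'eef_pos': array([0.214 , 0.6397, 0.2256]), 'ee_rot': array([ 3.1399, -0.0002, -0.323 ]), 'force': array([-0.2337,  0.511 , -0.5264]), 'moment': array([-0.0635, -0.0181, -0.0218]), 'gripper_force': 0.0, 'width': 0.08758181855199372}
scene [ 0.0557 -0.2521  0.7059] [-2.2994  0.0089 -0.9088]
  button_top 0.61 [178.6 175.1] [0.4795 0.3494 0.1615]
  handle_grip 0.63 [208.1 185.4] [0.5056 0.2855 0.1465]
  lid_hinge 0.6 [247.  160.2] [0.6603 0.3076 0.116 ]
  bottle_near 0.96 [333.6 251. ] [0.6284 0.0234 0.    ]
  loose_cap 0.74 [288.7 241.4] [0.5896 0.1243 0.    ]
  squeegee 0.92 [348.1 336. ] [ 0.4582 -0.1152  0.    ]
  chest 0.97 [226.7 214.2] [0.5693 0.3056 0.    ]
  chest 0.56 [335.9 250.8] [0.6322 0.0195 0.    ]
top [0.4768 0.1497 1.4081] [-3.0722 -0.011  -1.5415]
  button_top 0.54 [192.3 235.6] [0.4927 0.3605 0.1615]
  handle_grip 0.7 [222.8 231.6] [0.5047 0.2913 0.1465]
  lid_hinge 0.16 [226.6 234. ] [0.4999 0.2854 0.116 ]
  bottle_near 0.81 [332.6 189.7] [0.6266 0.0235 0.    ]
  loose_cap 0.67 [295.3 205.5] [0.582  0.1203 0.    ]
  squeegee 0.57 [384.7 255.3] [ 0.4579 -0.1184  0.    ]
  chest 0.98 [228.4 214.2] [0.5539 0.2947 0.    ]
wrist [0.2921 0.6135 0.3853] [ 2.8346  0.0002 -1.8913]
```

View pics/a.png

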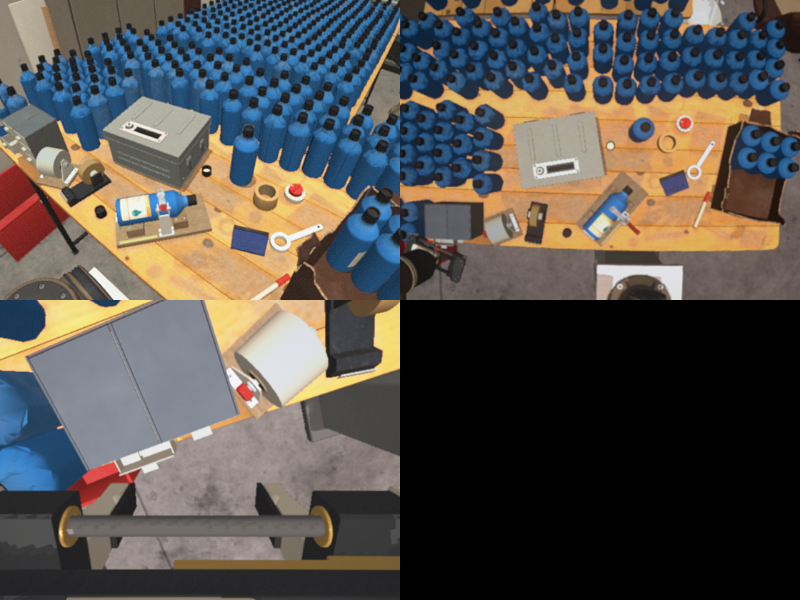

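The montage shows the chest with its plate, the handle in its dish and the button on the left (scene ~(145,130), top ~(555,168)). The networks put the handle near (0.505, 0.289) and the yaw near 0.15. I'll move above it for a wrist view.

>>> carry_out(
  commands=[
    [0.3,-0.3,1.5,-1.5],
    [1.1,-1.2,1.5,-3],
    [1.9,-2.2,1.5,-4.5],
    [2.7,-3.2,1.5,-6],
    [3.5,-4.1,1.5,-7.5],
    [4.3,-5,1.5,-9],
    [5,-5.9,1.5,-10.6],
    [5.6,-6.6,1.5,-10.6],
    [5.6,-6.6,1.5,-10.6],
    [5.6,-6.6,1.5,-10.6],
  ],
  claw=1,
  force=15,
)

```text
t: 2.45
eef_pos: [0.4941, 0.3101, 0.3016]
ee_rot: [3.142, 0.0, -1.434]
force: [-0.7, 1.0, 0.5]
width: 0.0004
gripper_force: 0.0
```

Run:
```python
from h import *
np.set_printoptions(precision=4,suppress=True)
s=arm.get_state();print(s['t'],s['eef_pos'],s['ee_rot'],s['force'],s['width'])
zs={'button_top':.1615,'handle_grip':.1465}
for n in ['wrist','top']:
    f=arm.grab_frame(n);save(f,n+'1.png')
    print(n,f['eye'],f['orientation'])
    for q,z in zs.items():
        for m in arm.mark_of(f,q)[:1]: print(' mark',q,round(m['conf'],2),np.round(m['uv'],1),at_z(f,m['uv'],z))
        for m in arm.regions_of(f,q)[:1]:
            print(' reg',q,round(m['conf'],2),np.round(m['uv'],1),at_z(f,m['uv'],z+(.006 if 'grip' in q else 0)),m['pixels'].sum())
            yx=np.argwhere(m['pixels'])
            if len(yx)>20:
                p=np.array([at_z(f,(x,y),z+(.006 if 'grip' in q else 0)) for y,x in yx])[:,:2]
                w,v=np.linalg.eigh(np.cov(p.T)); d=v[:,1]*np.sign(v[1,1]); pr=(p-p.mean(0))@v
                print('   centre',p.mean(0),'yaw',np.arctan2(-d[0],d[1]),'ext',np.ptp(pr,axis=0))
```

```text
2.45 [0.4941 0.3101 0.3016] [ 3.1416  0.0002 -1.4336] [-0.665   1.0301  0.4937] 0.0004361901843666809
wrist [0.5057 0.2283 0.4602] [ 2.835  -0.0012 -3.0021]
 mark button_top 0.75 [276.4 246.9] [0.4849 0.3546 0.1615]
 reg button_top 0.93 [276.1 243.9] [0.4856 0.3515 0.1615] 341
   centre [0.4872 0.3506] yaw 0.30673960048667914 ext [0.0194 0.0213]
 mark handle_grip 0.76 [272.7 173.2] [0.4981 0.2865 0.1465]
 reg handle_grip 0.66 [274.2 168.6] [0.4974 0.2809 0.1525] 1331
   centre [0.4999 0.2836] yaw 0.18756925309438596 ext [0.0148 0.0828]
top [0.4768 0.1497 1.4081] [-3.0722 -0.011  -1.5415]
 reg button_top 0.22 [334.5 183.4] [0.6243 0.0338 0.1615] 974
   centre [0.6285 0.0271] yaw 0.6118614009084011 ext [0.0725 0.0921]
 mark handle_grip 0.56 [224.4 232.1] [0.5036 0.2875 0.1465]
```

View pics/wrist1.png

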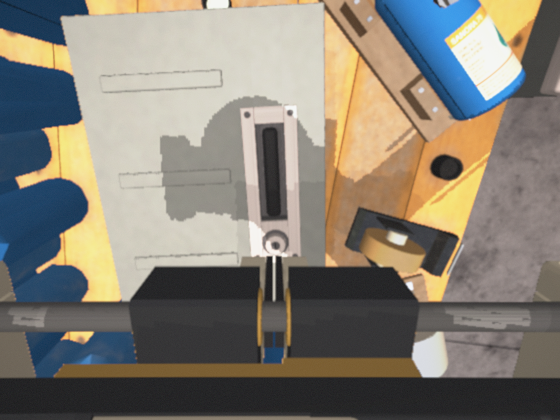

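The wrist view shows the bar at about (270,170) and the button at (276,244). They measure 68 mm apart at yaw 0.188, and the bar comes out 83 x 15 mm, so all of it matches the given sizes. I'll go above the button, then feel downwards.

>>> carry_out(
  commands=[
    [-0.16,0.84,0,0.5],
    [-0.16,0.84,0,0.5],
    [-0.16,0.84,-0.8,0.5],
    [-0.16,0.84,-1.5,0.5],
    [-0.16,0.84,-2,0.5],
    [-0.16,0.84,-2.3,0.5],
    [-0.16,0.84,-2.5,0.5],
    [-0.16,0.84,-2.6,0.5],
    [-0.16,0.84,-2.6,0.5],
    [-0.16,0.84,-2.6,0.5],
  ],
)

```text
t: 4.2
eef_pos: [0.4864, 0.3524, 0.1723]
ee_rot: [-3.141, 0.001, -1.38]
force: [-0.1, 0.6, 0.4]
width: 0.0008
gripper_force: 0.0
```

Run:
```python
from h import *
f=arm.grab_frame('wrist');save(f,'w2.png')
g=arm.grab_frame('scene')
cv2.imwrite('pics/w2c.png',np.hstack([f['pixels'][60:330,140:420],cv2.resize(g['pixels'][120:255,120:260],(280,270))])[:,:,::-1])
```

```text
(no output)
```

View pics/w2c.png

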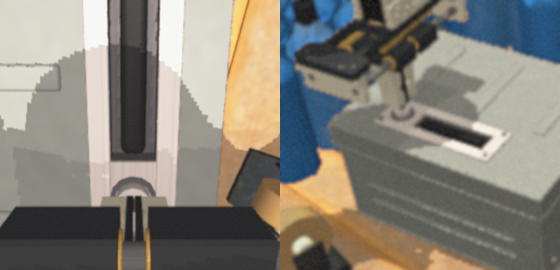

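The crop shows the fingertips right over the button (left half, about (132,195)), with the handle clear beside them. Pressing down gently now.

>>> carry_out(
  commands=[
    [0,0,-0.08,0],
    [0,0,-0.14,0],
    [0,0,-0.17,0],
    [0,0,-0.19,0],
    [0,0,-0.21,0],
    [0,0,-0.23,0],
    [0,0,-0.25,0],
    [0,0,-0.26,0],
    [0,0,-0.26,0],
    [0,0,-0.26,0],
  ],
)

```text
t: 5.55
eef_pos: [0.4862, 0.3521, 0.1587]
ee_rot: [-3.141, 0.0, -1.38]
force: [-1.2, -1.6, 3.5]
width: 0.0006
gripper_force: 1.6
```

>>> carry_out(
  commands=[
    [0,0,-0.01,0],
    [0,0,-0.02,0],
    [0,0,-0.03,0],
    [0,0,-0.04,0],
    [0,0,-0.04,0],
    [0,0,-0.04,0],
    [0,0,-0.04,0],
    [0,0,-0.04,0],
    [0,0,-0.04,0],
    [0,0,-0.04,0],
  ],
)

```text
t: 6.8
eef_pos: [0.4862, 0.3521, 0.1566]
ee_rot: [-3.141, 0.0, -1.38]
force: [-0.4, -0.8, 4.7]
width: 0.0005
gripper_force: 2.1
```

Run:
```python
from h import *
s=arm.get_state();print(s['eef_pos'],s['force'])
f=arm.grab_frame('wrist')
g=arm.grab_frame('scene')
cv2.imwrite('pics/w3c.png',np.hstack([f['pixels'][60:330,140:420],cv2.resize(g['pixels'][120:255,120:260],(280,270))])[:,:,::-1])
```

```text
[0.48619091 0.35214095 0.15661084] [-0.37895797 -0.80215811  4.70932114]
```

View pics/w3c.png

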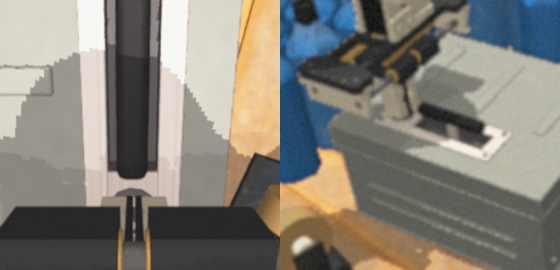

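The handle has sprung out; it shows raised in the scene crop at (450,118). I'll lift off, open the gripper and go above the handle.

>>> carry_out(
  commands=[
    [0,0,0.3,0],
    [0,0,0.8,0],
    [0,0,1.3,0],
    [0.05,-0.3,1.6,0],
    [0.15,-0.8,1.8,0],
    [0.26,-1.34,1.8,0],
    [0.26,-1.34,1.8,0],
    [0.26,-1.34,1.8,0],
    [0.26,-1.34,1.8,0],
    [0.26,-1.34,1.8,0],
  ],
  claw=0.5,
)

```text
t: 8.15
eef_pos: [0.499, 0.2854, 0.2463]
ee_rot: [3.141, -0.0, -1.38]
force: [-0.3, -0.0, -0.2]
width: 0.044
gripper_force: 0.0
```

```bash
cat > bar.py <<'E'
from h import *
np.set_printoptions(precision=4,suppress=True)
def bar(f,z=.1705):
    for m in arm.mark_of(f,'handle_grip')[:1]: print(' mark',round(m['conf'],2),np.round(m['uv'],1),at_z(f,m['uv'],z))
    for m in arm.regions_of(f,'handle_grip')[:1]:
        p=np.array([at_z(f,(x,y),z+.006) for y,x in np.argwhere(m['pixels'])])[:,:2]
        r=cv2.minAreaRect(p.astype(np.float32)*1000); print(' rect',r)
        w,v=np.linalg.eigh(np.cov(p.T)); d=v[:,1]*np.sign(v[1,1])
        print(' reg',round(m['conf'],2),'centre',p.mean(0),'yaw',np.arctan2(-d[0],d[1]),np.ptp((p-p.mean(0))@v,axis=0))
E
python3 - <<'E'
from bar import *
s=arm.get_state();print(s['eef_pos'],s['ee_rot'],s['force'],s['width'])
f=arm.grab_frame('wrist');bar(f);save(f,'w4.png')
E
```

```text
[0.499  0.2854 0.2463] [ 3.1412 -0.0002 -1.3799] [-0.2998 -0.0307 -0.1618] 0.04401628658185448
 mark 0.67 [272.8 225.5] [0.4992 0.2861 0.1705]
 rect ((499.685546875, 284.652099609375), (15.34188461303711, 83.78377532958984), 10.463695526123047)
 reg 0.87 centre [0.5001 0.2832] yaw 0.18463766109161142 [0.0153 0.0838]
```

View pics/w4.png

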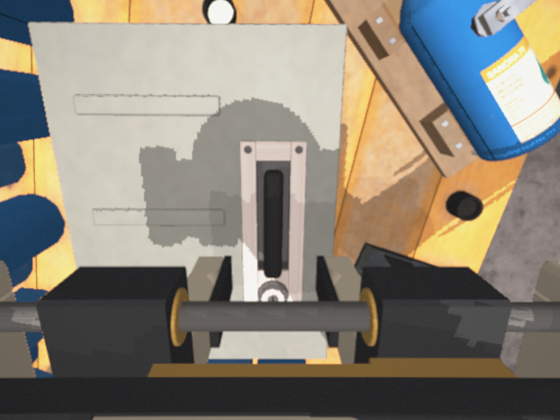

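The bar is centred between the fingers, at (272,222), with yaw 0.184. Now going down around it and closing.

>>> carry_out(
  commands=[
    [0,0,-0.5,0],
    [0,0,-1,0],
    [0,0,-1.4,0],
    [0,0,-1.6,0],
    [0,0,-1.7,0],
    [0,0,-1.76,0],
    [0,0,-1.79,0],
    [0,0,-1.79,0],
    [0,0,-1.79,0],
    [0,0,-1.79,0],
  ],
)

```text
t: 9.55
eef_pos: [0.4992, 0.2852, 0.1573]
ee_rot: [-3.141, 0.0, -1.38]
force: [-0.5, 0.3, 0.1]
width: 0.0439
gripper_force: 0.0
```

>>> carry_out(
  commands=[
    [0,0,0,0],
    [0,0,0,0],
    [0,0,0,0],
    [0,0,0,0],
    [0,0,0,0],
    [0,0,0,0],
    [0,0,0,0],
    [0,0,0,0],
    [0,0,0,0],
    [0,0,0,0],
  ],
  claw=1,
  force=20,
)

```text
t: 10.8
eef_pos: [0.4993, 0.2852, 0.1571]
ee_rot: [-3.141, 0.0, -1.38]
force: [5.3, 0.7, -2.4]
width: 0.0138
gripper_force: 19.9
```

```bash
python3 -c "
from h import *
s=arm.get_state();print(s['eef_pos'],s['ee_rot'],s['force'],s['moment'],s['width'],s['gripper_force'])"
```

```text
[0.49932109 0.28519713 0.15711502] [-3.14124310e+00  8.61235130e-05 -1.38044983e+00] [ 5.29841907  0.67212238 -2.42623957] [ 0.16416509 -1.75908485  0.10484107] 0.013764695358045184 19.880532324314117
```

>>> carry_out(
  commands=[
    [0.02,0,0,0.6],
    [0.02,0,0,1.3],
    [0.02,0,0,2],
    [0.02,0,0,2.7],
    [0.02,0,0,3.4],
    [0.02,0,0,4.1],
    [0.02,0,0,4.8],
    [0.02,0,0,5.4],
    [0.02,0,0,6],
    [0.02,0,0,6],
  ],
)

```text
t: 12.05
eef_pos: [0.5002, 0.2854, 0.1571]
ee_rot: [-3.141, 0.0, -0.753]
force: [3.5, 1.2, -2.6]
width: 0.0139
gripper_force: 19.9
```

```bash
cat > st.py <<'E'
from h import *
np.set_printoptions(precision=4,suppress=True)
s=arm.get_state();print(s['eef_pos'],s['ee_rot'],'turn',s['ee_rot'][2]+1.3805,s['force'],s['moment'],s['width'],s['gripper_force'])
E
python3 st.py
```

```text
[0.5002 0.2854 0.1571] [-3.141   0.0002 -0.7527] turn 0.6278206364617438 [ 3.5049  1.1827 -2.5566] [ 0.5758 -1.4081  0.006 ] 0.013943403931134989 19.901666343212128
```

>>> carry_out(
  commands=[
    [0,0,0,0.2],
    [0,0,0,0.4],
    [0,0,0,0.6],
    [0,0,0,0.8],
    [0,0,0,1.0],
    [0,0,0,1.2],
    [0,0,0,1.2],
    [0,0,0,1.2],
    [0,0,0,1.2],
    [0,0,0,1.2],
  ],
)

```text
t: 13.3
eef_pos: [0.5003, 0.2854, 0.1571]
ee_rot: [-3.141, -0.0, -0.626]
force: [3.8, 3.4, -2.8]
width: 0.0139
gripper_force: 19.9
```

```bash
python3 st.py
```

```text
[0.5003 0.2854 0.1571] [-3.141  -0.     -0.6257] turn 0.7547514897367171 [ 3.7661  3.3826 -2.8099] [ 1.1817 -1.5626 -0.051 ] 0.013887420605516189 19.920278191566467
```

>>> carry_out(
  commands=[
    [0.02,0.02,0,0.2],
    [0.02,0.02,0,0.4],
    [0.02,0.02,0,0.6],
    [0.02,0.02,0,0.8],
    [0.02,0.02,0,1.0],
    [0.02,0.02,0,1.0],
    [0.02,0.02,0,1.0],
    [0.02,0.02,0,1.0],
    [0.02,0.02,0,1.0],
    [0.02,0.02,0,1.0],
  ],
)

```text
t: 14.55
eef_pos: [0.501, 0.2859, 0.157]
ee_rot: [3.141, 0.0, -0.522]
force: [-2.8, -1.4, 4.3]
width: 0.0138
gripper_force: 19.9
```

```bash
python3 st.py
```

```text
[0.501  0.2859 0.157 ] [ 3.1412  0.0001 -0.5218] turn 0.858656959529108 [-2.8271 -1.4453  4.3067] [-0.56    0.8982 -0.074 ] 0.01381860078824276 19.912832379341125
```

>>> carry_out(
  commands=[
    [-0.01,0,0,0.2],
    [-0.01,0,0,0.4],
    [-0.01,0,0,0.6],
    [-0.01,0,0,0.8],
    [-0.01,0,0,1.0],
    [-0.01,0,0,1.0],
    [-0.01,0,0,1.0],
    [-0.01,0,0,1.0],
    [-0.01,0,0,1.0],
    [-0.01,0,0,1.0],
  ],
)

```text
t: 15.8
eef_pos: [0.5007, 0.2861, 0.1571]
ee_rot: [-3.141, -0.0, -0.417]
force: [1.8, -1.6, 1.0]
width: 0.0136
gripper_force: 19.9
```

```bash
python3 st.py
```

```text
[0.5007 0.2861 0.1571] [-3.1415 -0.0001 -0.4171] turn 0.9633943791083643 [ 1.7898 -1.6326  1.016 ] [-0.7826 -0.5249 -0.0644] 0.013613357375236071 19.912908375263214
```

>>> carry_out(
  commands=[
    [0,0,0,0.2],
    [0,0,0,0.4],
    [0,0,0,0.6],
    [0,0,0,0.8],
    [0,0,0,1.0],
    [0,0,0,1.0],
    [0,0,0,1.0],
    [0,0,0,1.0],
    [0,0,0,1.0],
    [0,0,0,1.0],
  ],
)

```text
t: 17.05
eef_pos: [0.5007, 0.2862, 0.1571]
ee_rot: [-3.141, -0.0, -0.312]
force: [1.6, -0.9, 1.2]
width: 0.014
gripper_force: 19.9
```

```bash
python3 st.py
```

```text
[0.5007 0.2862 0.1571] [-3.1415 -0.     -0.3123] turn 1.0681962175252313 [ 1.597  -0.8815  1.2159] [-0.4701 -0.8762 -0.0383] 0.013969797759325822 19.913056790828705
```

>>> carry_out(
  commands=[
    [0,0,0,0.2],
    [0,0,0,0.4],
    [0,0,0,0.6],
    [0,0,0,0.8],
    [0,0,0,1.0],
    [0,0,0,1.0],
    [0,0,0,1.0],
    [0,0,0,1.0],
    [0,0,0,1.0],
    [0,0,0,1.0],
  ],
)

```text
t: 18.3
eef_pos: [0.5007, 0.2862, 0.1571]
ee_rot: [-3.141, -0.0, -0.208]
force: [2.9, 0.3, 0.0]
width: 0.0134
gripper_force: 19.9
```

```bash
python3 st.py
```

```text
[0.5007 0.2862 0.1571] [-3.1414 -0.0001 -0.2077] turn 1.1728436301536636 [2.9347 0.3387 0.0319] [ 0.1121 -1.0604 -0.0271] 0.013372337765620131 19.913561046123505
```

Run:
```python
from bar import *
f=arm.grab_frame('wrist');bar(f)
g=arm.grab_frame('scene');bar(g)
cv2.imwrite('pics/w5.png',np.hstack([cv2.resize(f['pixels'],(400,300)),cv2.resize(g['pixels'][120:255,120:300],(400,300))])[:,:,::-1])
```

```text
mark 0.66 [274.5 286.8] [0.4993 0.2853 0.1705]
 rect ((501.6924743652344, 285.4841613769531), (14.116148948669434, 84.9117202758789), 78.26290893554688)
 reg 0.65 centre [0.5089 0.2839] yaw 1.3697440644751122 [0.0144 0.0849]
 mark 0.42 [207.  177.4] [0.5044 0.2837 0.1705]
 rect ((520.9755859375, 259.1087646484375), (234.39474487304688, 277.7889404296875), 10.926082611083984)
 reg 0.58 centre [0.5008 0.2267] yaw 0.6523902222526858 [0.3043 0.3234]
```

View pics/w5.png

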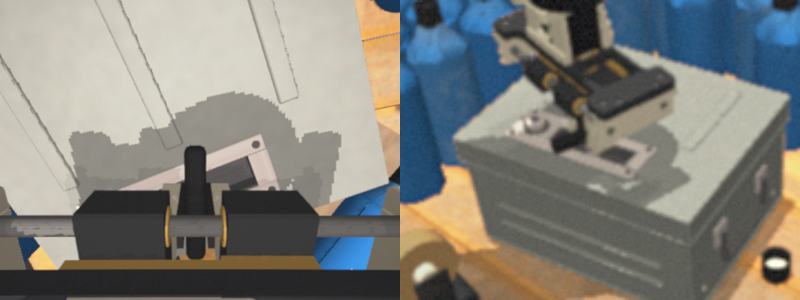

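The bar turns with the gripper: it lies at 1.37 rad, which is 1.18 rad of turn, and stands upright between the pads at (195,200). No stop felt yet, so I'll keep turning.

>>> carry_out(
  commands=[
    [0.01,0,0,0.15],
    [0.01,0,0,0.3],
    [0.01,0,0,0.45],
    [0.01,0,0,0.6],
    [0.01,0,0,0.7],
    [0.01,0,0,0.8],
    [0.01,0,0,0.8],
    [0.01,0,0,0.8],
    [0.01,0,0,0.8],
    [0.01,0,0,0.8],
  ],
)

```text
t: 19.85
eef_pos: [0.5011, 0.2861, 0.1571]
ee_rot: [-3.142, 0.0, -0.124]
force: [-0.7, 1.5, 2.6]
width: 0.0139
gripper_force: 19.9
```

```bash
python3 st.py
```

```text
[0.5011 0.2861 0.1571] [-3.1416  0.     -0.1238] turn 1.256683224897412 [-0.6685  1.5199  2.6122] [ 0.6502  0.3318 -0.0727] 0.013924770203039527 19.921982288360596
```

>>> carry_out(
  commands=[
    [0,0,0,0.15],
    [0,0,0,0.3],
    [0,0,0,0.45],
    [0,0,0,0.6],
    [0,0,0,0.7],
    [0,0,0,0.8],
    [0,0,0,0.8],
    [0,0,0,0.8],
    [0,0,0,0.8],
    [0,0,0,0.8],
  ],
)

```text
t: 21.1
eef_pos: [0.5012, 0.2862, 0.1571]
ee_rot: [-3.141, -0.0, -0.04]
force: [0.1, 2.1, 1.6]
width: 0.0141
gripper_force: 20.2
```

```bash
python3 st.py
```

```text
[0.5012 0.2862 0.1571] [-3.1415 -0.0001 -0.04  ] turn 1.3404773336213873 [0.1155 2.0997 1.62  ] [ 1.0451 -0.0196 -0.3889] 0.014144514758061324 20.204305350780487
```

The moment has risen steeply to about 0.39 N m, so this is the stop, at roughly 1.34 rad. I'll ease off slightly and try a small lift.

>>> carry_out(
  commands=[
    [0,0,0,-0.1],
    [0,0,0,-0.15],
    [0,0,0.01,-0.15],
    [0,0,0.02,-0.15],
    [0.01,0,0.03,-0.15],
    [0.01,0,0.04,-0.15],
    [0.01,0,0.05,-0.15],
    [0.02,0,0.06,-0.15],
    [0.02,0,0.06,-0.15],
    [0.02,0,0.06,-0.15],
  ],
)

```text
t: 22.35
eef_pos: [0.502, 0.2861, 0.16]
ee_rot: [-3.142, 0.0, -0.056]
force: [0.6, 4.4, -4.5]
width: 0.014
gripper_force: 20.0
```

```bash
python3 st.py
```

```text
[0.502  0.2861 0.16  ] [-3.1416  0.0002 -0.0558] turn 1.3247370775781628 [ 0.5524  4.3669 -4.4796] [ 1.7011  0.2897 -0.1478] 0.014049682136115954 20.029379725456238
```

>>> carry_out(
  commands=[
    [0.01,0,0.04,0],
    [0.03,0,0.08,0],
    [0.04,0.01,0.13,0],
    [0.06,0.01,0.18,0],
    [0.08,0.02,0.23,0],
    [0.1,0.02,0.28,0],
    [0.13,0.03,0.33,0],
    [0.15,0.03,0.38,0],
    [0.18,0.04,0.43,0],
    [0.18,0.04,0.43,0],
  ],
)

```text
t: 23.6
eef_pos: [0.5112, 0.2879, 0.1819]
ee_rot: [3.141, -0.0, -0.056]
force: [-1.0, 2.5, -1.6]
width: 0.0136
gripper_force: 20.0
```

Run:
```python
from bar import *
import st
g=arm.grab_frame('scene')
cv2.imwrite('pics/w6.png',cv2.resize(g['pixels'][100:280,100:340],(640,480))[:,:,::-1])
```

```text
[0.5112 0.2879 0.1819] [ 3.1413 -0.     -0.0558] turn 1.3246839974744764 [-1.0394  2.518  -1.5549] [ 0.7105  0.8508 -0.1147] 0.013639702326043137 20.01553237438202
```

View pics/w6.png

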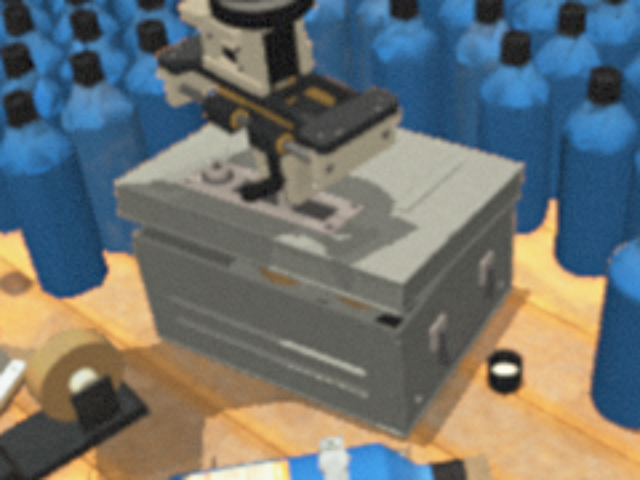

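The picture shows the lid raised with a gap under its front edge (about (280,270)). I'll keep following the arc.

>>> carry_out(
  commands=[
    [0.04,0.01,0.08,0],
    [0.08,0.02,0.16,0],
    [0.12,0.02,0.24,0],
    [0.17,0.03,0.31,0],
    [0.22,0.04,0.39,0],
    [0.27,0.05,0.46,0],
    [0.32,0.06,0.53,0],
    [0.37,0.07,0.6,0],
    [0.37,0.07,0.6,0],
    [0.37,0.07,0.6,0],
  ],
)

```text
t: 24.9
eef_pos: [0.53, 0.2916, 0.212]
ee_rot: [-3.141, -0.001, -0.056]
force: [-0.9, 0.7, 0.3]
width: 0.0144
gripper_force: 20.0
```

```bash
python3 st.py
```

```text
[0.53   0.2916 0.212 ] [-3.1412 -0.0009 -0.0557] turn 1.324778099255026 [-0.9217  0.6872  0.2886] [-0.086   0.417  -0.1746] 0.01437372698212197 20.046064795387792
```

>>> carry_out(
  commands=[
    [0.05,0.01,0.07,0],
    [0.11,0.02,0.14,0],
    [0.17,0.03,0.2,0],
    [0.23,0.04,0.27,0],
    [0.29,0.05,0.33,0],
    [0.35,0.07,0.39,0],
    [0.35,0.07,0.39,0],
    [0.35,0.07,0.39,0],
    [0.35,0.07,0.39,0],
    [0.35,0.07,0.39,0],
  ],
)

```text
t: 26.15
eef_pos: [0.5472, 0.295, 0.2312]
ee_rot: [3.142, -0.0, -0.056]
force: [0.1, -0.4, 0.9]
width: 0.0145
gripper_force: 20.1
```

```bash
python3 st.py
```

```text
[0.5472 0.295  0.2312] [ 3.1415 -0.0003 -0.0558] turn 1.3247466805740904 [ 0.0776 -0.443   0.9157] [-0.5756  0.2286 -0.1967] 0.014509319907767743 20.14232313260436
```

The lid is at about 0.5 rad, past the strut's take-over. I'll open the fingers and withdraw up, then back.

>>> carry_out(
  commands=[
    [0,0,0,0],
    [0.05,0.01,0.06,0],
    [0.1,0.02,0.15,0],
    [0.12,0.02,0.5,0],
    [0.12,0.02,1.3,0],
    [0.12,0.02,2.4,0],
    [0,0,3.4,0],
    [-0.5,0,4,0],
    [-1.3,0,4.3,0],
    [-2.2,0,4.3,0],
  ],
  claw=0.3,
)

```text
t: 27.4
eef_pos: [0.4367, 0.2951, 0.4486]
ee_rot: [-3.139, -0.002, -0.057]
force: [-0.8, 1.1, 0.2]
width: 0.0613
gripper_force: 0.0
```

>>> carry_out(
  commands=[
    [-0.6,0,0,0],
    [-1,0,0,0],
    [-1,0,0,0],
    [-1,0,0,0],
    [-1,0,0,0],
    [-1,0,0,0],
    [-1,0,0,0],
    [-1,0,0,0],
    [-1,0,0,0],
    [-1,0,0,0],
  ],
)

```text
t: 28.65
eef_pos: [0.3871, 0.2951, 0.4461]
ee_rot: [3.142, -0.0, -0.056]
force: [-0.7, -0.3, -0.3]
width: 0.0614
gripper_force: 0.0
```

>>> carry_out(
  commands=[
    [0,0,0,0],
    [0,0,0,0],
    [0,0,0,0],
    [0,0,0,0],
    [0,0,0,0],
    [0,0,0,0],
    [0,0,0,0],
    [0,0,0,0],
    [0,0,0,0],
    [0,0,0,0],
  ],
)

```text
t: 29.9
eef_pos: [0.3871, 0.2951, 0.4461]
ee_rot: [-3.142, -0.0, -0.056]
force: [-0.1, -0.1, 0.9]
width: 0.0614
gripper_force: 0.0
```

>>> carry_out(
  commands=[
    [0,0,0,0],
    [0,0,0,0],
    [0,0,0,0],
    [0,0,0,0],
    [0,0,0,0],
    [0,0,0,0],
    [0,0,0,0],
    [0,0,0,0],
    [0,0,0,0],
    [0,0,0,0],
  ],
)

```text
t: 31.15
eef_pos: [0.3871, 0.2951, 0.4461]
ee_rot: [3.142, -0.0, -0.056]
force: [-0.1, 0.9, 0.1]
width: 0.0614
gripper_force: 0.0
```

>>> carry_out(
  commands=[
    [0,0,0,0],
    [0,0,0,0],
    [0,0,0,0],
    [0,0,0,0],
    [0,0,0,0],
    [0,0,0,0],
    [0,0,0,0],
    [0,0,0,0],
    [0,0,0,0],
    [0,0,0,0],
  ],
)

```text
t: 32.4
eef_pos: [0.3871, 0.2951, 0.4461]
ee_rot: [3.142, -0.0, -0.056]
force: [0.0, -0.3, 0.3]
width: 0.0612
gripper_force: 0.0
```

Run:
```python
import st
from h import *
g=arm.grab_frame('scene');t=arm.grab_frame('top')
cv2.imwrite('pics/w7.png',np.hstack([cv2.resize(p['pixels'],(400,300)) for p in (g,t)])[:,:,::-1])
```

```text
[0.3871 0.2951 0.4461] [ 3.1416 -0.     -0.0557] turn 1.3247532996463054 [ 0.0077 -0.3145  0.2943] [-0.0289 -0.0262  0.0025] 0.06121754045272513 0.0
```

View pics/w7.png

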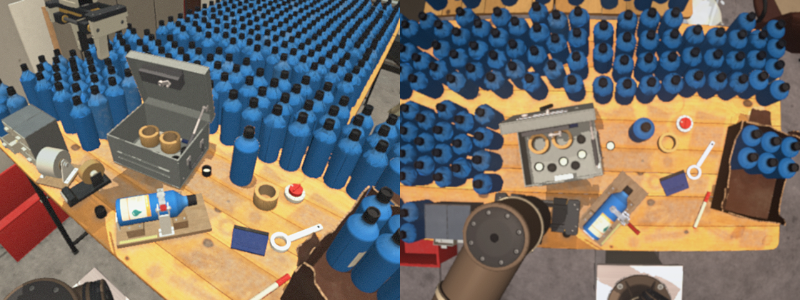

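The lid stands fully open (scene (175,85)), the bystanders look unmoved and the arm is clear. I'll let it settle briefly, then hand in.

>>> carry_out(
  commands=[
    [0,0,0,0],
    [0,0,0,0],
    [0,0,0,0],
    [0,0,0,0],
    [0,0,0,0],
    [0,0,0,0],
    [0,0,0,0],
    [0,0,0,0],
    [0,0,0,0],
    [0,0,0,0],
  ],
)

```text
t: 33.75
eef_pos: [0.3871, 0.2951, 0.4461]
ee_rot: [3.142, -0.0, -0.056]
force: [0.4, 0.4, -0.3]
width: 0.0608
gripper_force: 0.0
```

```bash
python3 -c "
from station import arm
print(arm.job_done())"
```

```text
the job is handed in; nothing more can be done
None
```

I opened the chest and handed the job in at about 34 s: the handle sprang out and turned to its stop at about 1.34 rad, the lid stands fully open in the last pictures, and the arm is clear (no verdict was returned).

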